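# Set the ball dispenser's dial and tip out the small balls

### The job

Let the three small brass balls out of the bench dispenser into the grey tray and keep the two big white ones in: with the trough still parked, turn the orange dial until its medium hole, the one that fits the small balls, is at the mouth of the groove. Then push the tipping bar until the nose points 30 degrees below level (yellow pointer on the red-ended mark) and leave the trough holding there by itself. Leave the other things on the bench where they are.

Things in the scene. Friction and masses are not known exactly. Their poses are not given: they have to be found in the camera images.
- dispenser: Ball dispenser fixed to the bench: dark base plate, two blue cheeks (135 mm high, 86 mm over outer faces) carrying a tipping black trough. Origin under the pivot, on the table; x level towards the nose (orange dial, grey tray), y left, z up. Pivot along y, 110 mm above the origin. White line with red end on the cheeks = 30 degrees nose-down; yellow pointer on the trough reads on it
- trough (a joint): tip of the trough about its pivot, rad: 0 = parked on its stop, nose 10 degrees UP; grows as the nose goes down: 0.175 level, 0.698 = nose 30 degrees below level (pointer on the red-ended mark), stop at 1.3. Stiff friction hinge (about 0.5 N m, no spring): stays wherever it is left
- trough_groove (a point): on the trough at its pivot, at the bottom of its V groove. Axes tip with the trough: x along the groove to the nose, z out of the open top. 90-degree V, 174 mm long, side walls to 46 mm above its bottom, 59 mm wide outside, closed at the rear; the nose end (x = 88 mm) is shut by the dial
- tip_bar (a point): middle of the steel tipping bar: round, 8 mm thick, level along y, 62 mm long, joined by a post at each end to the trough's sides; free all round. On the trough 40 mm behind and 100 mm above trough_groove. Push it towards the nose to tip the trough (about 5 N)
- dial (a joint): turn of the orange dial on the trough's nose, rad. 0 = the medium hole (22 mm) is centred at the mouth of the groove; 0.75 = the large hole (34 mm); 1.4 = the small hole (10 mm); stops at -0.35 and 1.75. Small balls pass freely within about 0.06 of 0. Friction only (0.08 N m, 1.5 N at the red ball), no clicks; stays where it is left
- dial_axis (a point): centre of the dial's axle, parallel to the groove; 92 mm towards the nose and 62 mm above trough_groove in its axes. The dial is 5 mm thick; the hole at the mouth is straight below the axle. A steel cross bar carries the axle at the same height, 9 mm behind the dial
- dial_ball (a point): centre of the red ball (16 mm diameter) on the dial's pusher arm, 55 mm from dial_axis in the dial's plane (square to the groove), opposite the holes. The arm is straight up at dial = 0.7 and leans to the dispenser's +y by (0.7 - dial) rad, so 0.7 rad to +y at dial = 0. It can be pushed sideways with closed fingers from above
- tray: fixed grey open tray under the nose, 160 x 160 mm outside, 36 mm high, 4 mm walls. Origin under its centre
- small1_center (a point): centre of a small brass-coloured ball, 14 mm diameter, 12 g; starts in the groove in front of the big ones
- small2_center (a point): centre of a small brass-coloured ball, 14 mm diameter, 12 g; starts in the groove in front of the big ones
- small3_center (a point): centre of a small brass-coloured ball, 14 mm diameter, 12 g; starts in the groove in front of the big ones
- big1_center (a point): centre of a big white ball, 28 mm diameter, 20 g; starts at the rear of the groove
- big2_center (a point): centre of a big white ball, 28 mm diameter, 20 g; starts at the rear of the groove
- board: bystander: blue circuit board lying flat, 170 x 200 x 4 mm with parts up to 14 mm high; origin under its centre
- meter: bystander: yellow multimeter lying flat, 170 x 85 x 45 mm; origin under its centre
- bitcase: bystander: black case of screwdriver bits, 100 x 160 x 29 mm; origin under its centre
- tin: bystander: brass-coloured open tin of brass shavings, 56 mm diameter, 36 mm high, standing beside the dispenser; origin under its centre
- driver: bystander: screwdriver, 160 mm long, lying beside the dispenser; origin near its middle
- jar: bystander: small closed jar, 44 mm diameter, 50 mm high; origin under its centre

How it is judged (in metres and radians):
On the way, in this order (a step that is already met when the one before it is completed fails the run):
1. the medium hole stands at the mouth while the trough is still parked (value of joint dial between -0.12 and 0.12 rad and value of joint trough below 0.1 rad), for 0.2 s.
2. the three small balls lie in the tray (x of small1_center in the frame of tray between -0.08 and 0.08 m and y of small1_center in the frame of tray between -0.08 and 0.08 m and z of small1_center in the frame of tray between 0 and 0.036 m and x of small2_center in the frame of tray between -0.08 and 0.08 m and y of small2_center in the frame of tray between -0.08 and 0.08 m and z of small2_center in the frame of tray between 0 and 0.036 m and x of small3_center in the frame of tray between -0.08 and 0.08 m and y of small3_center in the frame of tray between -0.08 and 0.08 m and z of small3_center in the frame of tray between 0 and 0.036 m), for 0.2 s.
At the end, for the whole second after the job is handed in: All three small balls are in the tray, both big balls are still in the trough, the dial's medium hole is at the mouth (within 0.15 rad), and the trough stands still by itself at 30 degrees below level (within 6.5 degrees) (all of step 2 and x of big1_center in the frame of trough_groove between -0.088 and 0.095 m and y of big1_center in the frame of trough_groove between -0.028 and 0.028 m and z of big1_center in the frame of trough_groove between 0 and 0.05 m and x of big2_center in the frame of trough_groove between -0.088 and 0.095 m and y of big2_center in the frame of trough_groove between -0.028 and 0.028 m and z of big2_center in the frame of trough_groove between 0 and 0.05 m and value of joint dial between -0.15 and 0.15 rad and value of joint trough between 0.58 and 0.82 rad and velocity of joint trough between -0.03 and 0.03 rad/s); the robot touches nothing.
It fails at once if the trough was tipped to level or beyond while the medium hole was not at the mouth (value of joint trough above 0.175 rad and not (value of joint dial between -0.2 and 0.2 rad)).
It fails at once if a bystander was shifted by more than 30 mm (distance of any of board, meter, bitcase, tin, driver, jar from where it was at the start of the episode above 0.03 m).
It also fails if it takes over 48 s, if anything falls off the work surface, if the arm or the gripper's body presses on something with over 40 N, if the wrist force passes 120 N, or if a joint passes its speed limit or range.

### The arm

A 7-joint arm with a two-finger parallel gripper is mounted at the origin on the work surface. World frame = base frame: x ahead of the robot, y to its left, z up, the work surface at z = 0. Lengths are in mm, angles in rad, forces in N, time in s.
With the tool pointing down it reaches from about 400 to 750 mm from the base axis. Payload 19.5 kg.
Tool frame: the origin (TCP) lies midway between the tips of the shut fingers; the grasp point (between the pads) lies 19 mm behind it (robot.grasp_offset is the distance from the TCP to the grasp point, in mm); z points along the fingers, y is the line along which they close (so a half turn about z gives the same grasp; the last joint's range is limited). The gripper opens to 85 mm and grips with 20 to 120 N. Pads are 22 mm wide; open, the fingers measure 114 mm over their backs; the gripper's body (76 mm by 85 mm) begins 54 mm behind the grasp point. The pads swing forward as they close: fully open they stand 13 mm farther back than shut.
Start: joints at [-1.154, 0.707, -0.028, 1.485, 0.022, 0.951, -0.075], TCP at [254.636, 515.515, 231.268] pointing down, gripper open.
Joint ranges: [-2.71, 2.71], [-0.32, 2.16], [-1.57, 1.52], [0, 2.45], [-1.46, 4.6], [0, 2.02], [-2.83, 2.83]. Speed limits (rad/s): [1.89, 1.89, 2.57, 2.57, 3.01, 3.01, 3.01].

### API

Orientations are given as a rotation vector (axis times angle).
In Python, from station import telemetry, imaging, robot, models gives the robot as it stands.
- The arm moves only by the tool servo_tool, never from a script. Its argument "increments" is a list that holds one entry, the list of rows, each a list of 7 numbers: the finger opening in cm, from 0 to 8.54, then the shift along the tool's x, y, z in cm, then the turn, a rotation vector about the tool's x, y, z in rad. A call has exactly 8 rows; each row is the pose to reach, as a shift and turn from the pose commanded when the call began, along the tool's axes at that moment; what a row does not reach only later rows make up. A row lasts 1/8 s, in which the tool goes at most 62.5 mm and 10.7 degrees, less where a joint would pass 70% of its speed; a pose out of reach is approached as far as the arm can. A call with a gripper value outside its range is refused whole. The fingers move at their own pace and stop on an object; "newtons" is the grip in N (left out, the last holds). Time passes only in rows, so rows that repeat a pose let the fingers close, or fill a call up. It gives the time, the measured TCP pose, the force, the opening and the grip force at its end, in the units of the state.
- telemetry.sense(): the state, without advancing time (a new reading comes with each control period).
- imaging.read_camera(name): name is "scene" or "top" or "wrist"; returns the picture (384x512x3 uint8, red, green, blue); there is no depth.
- imaging.camera_model(name): a dict with "camera_matrix" (3x3 intrinsics, pixels), "camera_from_world" (4x4, takes a point from world to camera coordinates). Camera axes: x right, y down, z forward; pixel columns grow to the right and rows downward; lengths in mm; the calibration is good to about 2 mm. A picture is of the moment at which its call begins: read the wrist's pose just before it. camera_model takes no time and is no camera call; for the wrist camera it gives the pose at the moment of the call.
- robot.hand_in(): hands the job in; it is judged then, once.
Trained networks look in the newest picture that a camera, given by its name, has taken for a name from the list of things; names that differ only in an ending like _2 or _b are one class to them, and where a whole thing is asked for, a point or a joint stands for the part that bears it (a point fixed in the world has none). Each returns a list of dicts, best first, with "confidence" (0 to 1); they miss things now and then, are a little off and sometimes report something else, mostly with a low value. They report only what shows in the picture. A call takes as long as a camera call.
- models.masks_of(label, camera): "pixels" (384x512 bool, what is visible of it) and "box" ([centre column, centre row, width, height] in pixels, round what is visible of it).
The state is a dict: "t": time; "q": joint angles; "dq": joint speeds; "tau": joint torques, N m; "ee_pos": TCP position; "tool_rot": TCP orientation; "contact_force": force on the tool from outside, world axes, zero at the start; "moment": the same for the moment, N m; "finger_gap": finger opening in mm; "finger_force": force on a finger pad.
Only numpy, scipy, OpenCV 4.12 (cv2) and the standard library are available. Lean on these libraries where they do the work, as an engineer would, in place of code of your own. Each camera call takes 0.05 s, during which the arm holds its last target. There are 200 camera calls.

## Working session

There is one attempt and no reset: what is moved stays moved. The work goes in short steps, Python scripts to look and compute and a tool call to move; the robot and the scene stay as the last step left them, time stands still between calls to the robot, and variables do not carry over. Pictures are saved under pics/ and viewed, at most 10 in all, crops included, and the job is handed in when it is done.

Besides the shell and the picture viewer there is one more tool, called after ">>>" as name([rows], argument=value, ...), one row to a line, values as JSON. servo_tool: Moves the arm, as the interface text tells. Its arguments: {"type":"object","properties":{"increments":{"type":"array"},"newtons":{"type":"number"}},"required":["increments"]}

```bash
mkdir -p pics; ls; python3 - <<'E'
from station import telemetry, imaging, robot, models
import cv2,numpy as np
s=telemetry.sense();print(s['t'],s['ee_pos'],s['tool_rot'])
for c in ['scene','top']:
    im=imaging.read_camera(c);cv2.imwrite(f'pics/{c}0.png',cv2.cvtColor(im,cv2.COLOR_RGB2BGR))
    m=imaging.camera_model(c);print(c,np.round(m['camera_matrix'],1).tolist(),np.round(m['camera_from_world'],4).tolist())
    for l in ['dispenser','tray','dial_ball','dial','tip_bar','tin','driver','jar']:
        for r in models.masks_of(l,c)[:2]: print(c,l,round(r['confidence'],2),np.round(r['box'],1))
E
```

```text
pics
0.0 [254.51553777 515.28377391 230.80919874] [-7.14251774e-01 -3.05909739e+00  1.80874798e-03]
scene [[401.6, 0.0, 257.8], [0.0, 401.6, 193.8], [0.0, 0.0, 1.0]] [[-0.1293, 0.9916, 0.0022, 87.0563], [0.8293, 0.1094, -0.548, -390.2859], [-0.5436, -0.069, -0.8365, 1569.5757], [0.0, 0.0, 0.0, 1.0]]
scene dispenser 0.96 [266.4 200.4  43.6  66.3]
scene tray 0.84 [258.4 261.3  57.8  55.8]
scene dial_ball 0.71 [266.2 213.8  43.   29.1]
scene dial 0.71 [266.6 215.7  43.6  27.5]
scene tip_bar 0.83 [265.6 200.6  42.   67.1]
scene tin 0.76 [308.9 226.4  22.1  19.7]
scene tin 0.53 [256.8 262.8  54.5  56.6]
scene driver 0.67 [218.4 210.7  10.5  43.4]
scene jar 0.83 [141.3 234.8  12.4  19.2]
top [[398.6, 0.0, 251.6], [0.0, 398.6, 191.5], [0.0, 0.0, 1.0]] [[-0.0193, -0.9998, -0.008, 5.3294], [-0.9873, 0.0203, -0.1575, 584.5017], [0.1576, 0.0048, -0.9875, 1304.1289], [0.0, 0.0, 0.0, 1.0]]
top dispenser 0.73 [248.4 189.8  40.9  65. ]
top dispenser 0.54 [246.8 153.8  52.1  50.5]
top tray 0.67 [246.4 153.9  51.2  53.1]
top dial_ball 0.59 [243.3 160.3  39.2  11.2]
top dial 0.73 [245.6 188.9  35.3  61.1]
top tip_bar 0.89 [245.6 187.8  42.1  63.5]
top tin 0.51 [204.5 193.1  14.6  18.1]
top tin 0.46 [243.1 161.2  37.1   5.2]
top driver 0.56 [294.5 204.6   6.6  33.2]
top driver 0.45 [141.4 170.1  54.4  32.2]
top jar 0.75 [353.4 163.9  15.1  14. ]
```

```bash
python3 - <<'E'
import cv2,numpy as np
a=cv2.imread('pics/scene0.png')[140:300,180:340];b=cv2.imread('pics/top0.png')[110:270,170:330]
f=lambda x:cv2.resize(x,None,fx=2.5,fy=2.5,interpolation=cv2.INTER_CUBIC)
cv2.imwrite('pics/c1.png',np.hstack([f(a),f(b)]))
E
```

```text
(no output)
```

View pics/c1.png

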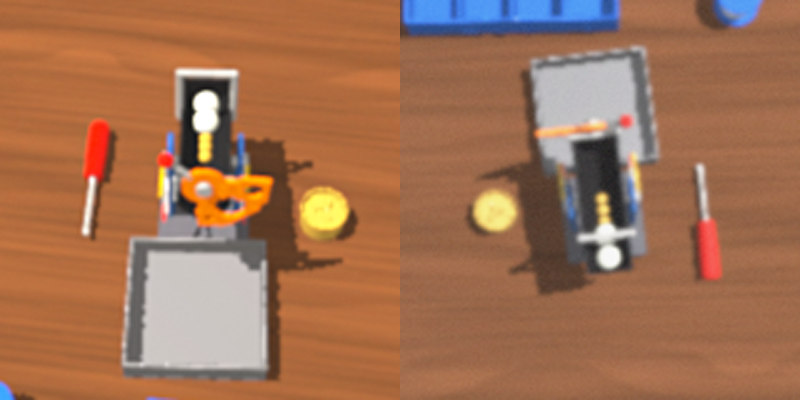

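The arm (red ball) leans to −y, so the dial stands well above 0.7. The nose points roughly along +x. I'll triangulate the ball and fit the pose next.

```bash
cat > fit.py <<'E'
import cv2,numpy as np
from scipy.optimize import least_squares
from station import imaging
def proj(c,P):
    m=imaging.camera_model(c);T=m['camera_from_world'];p=np.atleast_2d(P)@T[:3,:3].T+T[:3,3]
    q=p@m['camera_matrix'].T;return q[:,:2]/q[:,2:]
def trough(v,a):  # groove coords -> dispenser coords, a = trough joint
    t=np.radians(10)-a;x,y,z=v;return np.array([x*np.cos(t)-z*np.sin(t),y,110+x*np.sin(t)+z*np.cos(t)])
def ballg(d): return np.array([92,55*np.sin(.7-d),62+55*np.cos(.7-d)])
def world(v,p):
    x,y,th=p[:3];c,s=np.cos(th),np.sin(th);return np.array([x+c*v[0]-s*v[1],y+s*v[0]+c*v[1],v[2]])
def blob(im,lo,hi,roi):
    h=cv2.cvtColor(im,cv2.COLOR_RGB2HSV);m=cv2.inRange(h,lo,hi)
    k=np.zeros_like(m);x0,y0,x1,y1=roi;k[y0:y1,x0:x1]=m[y0:y1,x0:x1]
    M=cv2.moments(k,True);return np.array([M['m10']/M['m00'],M['m01']/M['m00']]),M['m00']
E
python3 - <<'E'
from fit import *
S=cv2.cvtColor(cv2.imread('pics/scene0.png'),cv2.COLOR_BGR2RGB);T=cv2.cvtColor(cv2.imread('pics/top0.png'),cv2.COLOR_BGR2RGB)
red=((170,120,90),(180,255,255))
# (camera, pixel, model point fn) ; crop -> px
sc=lambda u,v:np.array([180+u/2.5,140+v/2.5]);tp=lambda u,v:np.array([170+(u-400)/2.5,110+v/2.5])
rs,n1=blob(S,*red,(238,196,254,212));rt,n2=blob(T,*red,(252,150,270,166));print(rs,n1,rt,n2)
obs=[('scene',rs,'ball'),('top',rt,'ball'),
 ('top',tp(578,239),(-40,33,100)),('top',tp(635,232),(-40,-33,100)),
 ('scene',sc(203,188),(96,0,62))]
tray=[('top',tp(530,62)),('top',tp(643,48))]
def res(p):
    r=[]
    for c,px,g in obs:
        gg=ballg(p[3]) if isinstance(g,str) else np.array(g,float)
        r.append(proj(c,world(trough(gg,0),p))[0]-px)
    return np.ravel(r)
s=least_squares(res,[600,0,0,1.4],x_scale=[10,10,.1,.1],loss='soft_l1')
print(s.x.round(3),s.fun.round(1))
for n,g in dict(ball=ballg(s.x[3]),ball0=ballg(0),balltop=ballg(.7),axis=(92,0,62),bar=(-40,0,100)).items(): print(n,world(trough(g,0),s.x).round(1))
print('bar30',world(trough((-40,0,100),.698),s.x).round(1))
for d in ['tray']:
    for c,px in tray:
        m=imaging.camera_model(c);R=m['camera_from_world'];ray=R[:3,:3].T@np.linalg.solve(m['camera_matrix'],[*px,1]);o=-R[:3,:3].T@R[:3,3]
        print((o+ray*(36-o[2])/ray[2]).round(1))
E
```

```text
Traceback (most recent call last):
  File "fit.py", line 15, in blob
    M=cv2.moments(k,True);return np.array([M['m10']/M['m00'],M['m01']/M['m00']]),M['m00']
                                           ~~~~~~~~^~~~~~~~~
ZeroDivisionError: float division by zero
```

```bash
sed -i 's/h=cv2.cvtColor(im,cv2.COLOR_RGB2HSV);m=cv2.inRange(h,lo,hi)/m=cv2.inRange(im,lo,hi)/' fit.py
cat > run1.py <<'E'
from fit import *
S=cv2.cvtColor(cv2.imread('pics/scene0.png'),cv2.COLOR_BGR2RGB);T=cv2.cvtColor(cv2.imread('pics/top0.png'),cv2.COLOR_BGR2RGB)
red=((140,0,0),(255,85,85))
sc=lambda u,v:np.array([180+u/2.5,140+v/2.5]);tp=lambda u,v:np.array([170+(u-400)/2.5,110+v/2.5])
rs,n1=blob(S,*red,(238,196,254,212));rt,n2=blob(T,*red,(252,150,270,166));print(rs,n1,rt,n2)
obs=[('scene',rs,'ball'),('top',rt,'ball'),
 ('top',tp(578,239),(-40,33,100)),('top',tp(635,232),(-40,-33,100)),
 ('scene',sc(203,188),(96,0,62))]
tray=[('top',tp(530,62)),('top',tp(643,48))]
def res(p):
    r=[]
    for c,px,g in obs:
        gg=ballg(p[3]) if isinstance(g,str) else np.array(g,float)
        r.append(proj(c,world(trough(gg,0),p))[0]-px)
    return np.ravel(r)
s=least_squares(res,[600,0,0,1.4],x_scale=[10,10,.1,.1],loss='soft_l1')
print(s.x.round(3),s.fun.round(1))
for n,g in dict(ball=ballg(s.x[3]),ball0=ballg(0),balltop=ballg(.7),axis=(92,0,62),bar=(-40,0,100)).items(): print(n,world(trough(g,0),s.x).round(1))
print('bar30',world(trough((-40,0,100),.698),s.x).round(1))
for c,px in tray:
    m=imaging.camera_model(c);R=m['camera_from_world'];ray=R[:3,:3].T@np.linalg.solve(m['camera_matrix'],[*px,1]);o=-R[:3,:3].T@R[:3,3]
    print((o+ray*(36-o[2])/ray[2]).round(1))
E
python3 run1.py
```

```text
[245.68 203.92] 25.0 [259.33333333 158.33333333] 3.0
[ 5.7792e+02 -2.7900e+00  1.1500e-01  1.4910e+00] [ 0.3  0.1  0.3  0.1  0.4  0.  -0.5 -0.1 -0.1 -0. ]
ball [655.1 -33.2 225.1]
ball0 [645.9  40.8 228.5]
balltop [647.7   5.3 241.2]
axis [657.2   6.4 187. ]
bar [521.5  -9.3 201.5]
bar30 [593.2  -1.  216.6]
[789.   93.2  36. ]
[805.8 -65.2  36. ]
```

```bash
cat > go.py <<'E'
import sys,numpy as np
from scipy.spatial.transform import Rotation as R
from station import telemetry
s=telemetry.sense();r=R.from_rotvec(s['tool_rot']);p=np.array(s['ee_pos'])
print('t',round(s['t'],2),'pos',p.round(1),'F',np.round(s['contact_force'],1),'toolx',r.as_matrix()[:,0].round(3),'tooly',r.as_matrix()[:,1].round(3))
a=np.radians(float(sys.argv[1]))  # world angle of tool y, tool down
y=np.array([np.cos(a),np.sin(a),0]);z=np.array([0,0,-1.]);g=R.from_matrix(np.c_[np.cross(y,z),y,z])
for w in sys.argv[2:]:
    t=np.array(eval(w));print(w,(r.inv().apply(t-p)/10).round(2),(r.inv()*g).as_rotvec().round(3))
E
python3 go.py 6.3 254.6,515.5,300 455,220,300 655,-75,300 655,-75,260
```

```text
t 0.9 pos [254.6 515.5 231.3] F [ 0.3 -0.2  0.4] toolx [-0.897  0.443 -0.   ] tooly [ 0.443  0.897 -0.   ]
254.6,515.5,300 [ 0.   -0.   -6.87] [-0.     0.     1.002]
455,220,300 [-31.05 -17.62  -6.87] [-0.     0.     1.002]
655,-75,300 [-62.05 -35.21  -6.87] [-0.     0.     1.002]
655,-75,260 [-62.05 -35.21  -2.87] [-0.     0.     1.002]
```

>>> servo_tool([
  [[0,-2,-1,-5,0,0,0.1],[0,-7,-4,-6.9,0,0,0.25],[0,-12,-7,-6.9,0,0,0.4],[0,-17,-10,-6.9,0,0,0.55],[0,-22,-13,-6.9,0,0,0.7],[0,-27,-15.5,-6.9,0,0,0.85],[0,-32,-18,-6.9,0,0,1.0],[0,-37,-21,-6.9,0,0,1.0]],
])

```text
t: 1.9
ee_pos: [494.2, 162.2, 300.3]
tool_rot: [2.096, 2.34, 0.0]
contact_force: [0.6, 1.0, -0.3]
finger_gap: 0.3
finger_force: 0.0
```

```bash
python3 go.py 6.3 655,-75,300 655,-75,260 655,-75,224
```

```text
t 1.9 pos [494.2 162.2 300.3] F [ 0.6  1.  -0.3] toolx [-0.11   0.994 -0.   ] tooly [0.994 0.11  0.   ]
655,-75,300 [-25.34  13.37   0.03] [0. 0. 0.]
655,-75,260 [-25.34  13.37   4.03] [0. 0. 0.]
655,-75,224 [-25.34  13.37   7.63] [0. 0. 0.]
```

>>> servo_tool([
  [[0,-6,3,0,0,0,0],[0,-12,6,0,0,0,0],[0,-18,9.5,0,0,0,0],[0,-23,12,0,0,0,0],[0,-25.3,13.4,0,0,0,0],[0,-25.3,13.4,4,0,0,0],[0,-25.3,13.4,7.6,0,0,0],[0,-25.3,13.4,7.6,0,0,0]],
])

```text
t: 2.9
ee_pos: [653.9, -72.9, 222.5]
tool_rot: [-2.092, -2.34, 0.004]
contact_force: [-0.4, -0.5, 0.9]
finger_gap: -0.2
finger_force: 0.0
```

```bash
python3 go.py 6.3 655,-75,224; python3 - <<'E'
from station import imaging
import cv2,numpy as np
a=imaging.read_camera('scene')[140:300,180:340];b=imaging.read_camera('top')[110:270,170:330]
f=lambda x:cv2.resize(x,None,fx=2.5,fy=2.5,interpolation=cv2.INTER_CUBIC)
cv2.imwrite('pics/c2.png',cv2.cvtColor(np.hstack([f(a),f(b)]),cv2.COLOR_RGB2BGR))
E
```

```text
t 2.9 pos [653.9 -72.9 222.5] F [-0.4 -0.5  0.9] toolx [-0.112  0.994  0.001] tooly [ 0.994  0.112 -0.004]
655,-75,224 [-0.22  0.08 -0.15] [-0.004 -0.001  0.002]
```

View pics/c2.png

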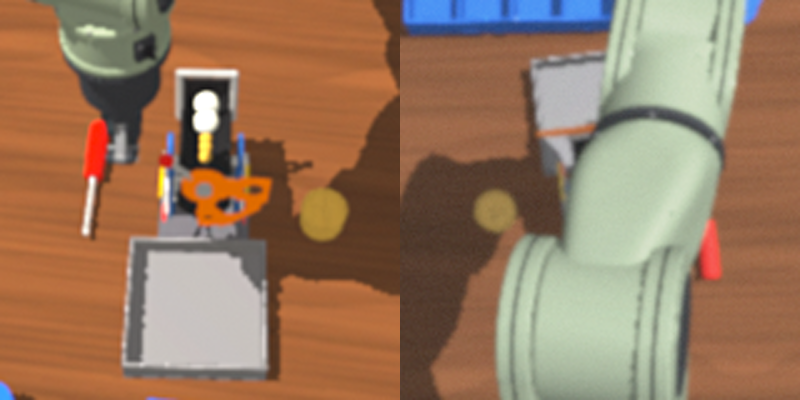

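The fingertip stands beside the red ball on its −y side, at the ball's height (tip at crop (122,155), ball at (165,160)). I'll push it over the arc and stop a bit short.

>>> servo_tool([
  [[0,1.5,0.5,-0.2,0,0,0],[0,2.7,0.5,-0.5,0,0,0],[0,4.0,0.5,-1.1,0,0,0],[0,5.3,0.4,-1.4,0,0,0],[0,6.6,0.4,-1.4,0,0,0],[0,7.8,0.4,-1.2,0,0,0],[0,8.6,0.5,-0.9,0,0,0],[0,8.8,0.5,-0.8,0,0,0]],
])

```text
t: 4.0
ee_pos: [650.0, 16.3, 233.1]
tool_rot: [2.092, 2.343, 0.001]
contact_force: [-0.8, -0.4, 2.5]
finger_gap: -0.2
finger_force: 1.2
```

```bash
cat > look.py <<'E'
import sys
from fit import *
S=imaging.read_camera('scene');P=[577.92,-2.79,.115]
a=float(sys.argv[2]) if len(sys.argv)>2 else 0
m=cv2.inRange(S,(120,0,0),(255,85,85));n,l,st,c=cv2.connectedComponentsWithStats(m)
for i in range(1,n):
    if st[i,4]>5 and 230<c[i][0]<300 and 180<c[i][1]<260:
        e=[np.linalg.norm(proj('scene',world(trough(ballg(d),a),P))[0]-c[i]) for d in np.arange(-.35,1.75,.01)]
        k=int(np.argmin(e));print('red',c[i].round(1),st[i,4],'dial',round(-.35+.01*k,2),'err',round(e[k],1))
cv2.imwrite(f'pics/{sys.argv[1]}.png',cv2.cvtColor(cv2.resize(S[150:290,190:340],None,fx=4,fy=4,interpolation=cv2.INTER_CUBIC),cv2.COLOR_RGB2BGR))
E
python3 go.py 6.3; python3 look.py c3
```

```text
t 4.0 pos [650.   16.3 233.1] F [-0.8 -0.4  2.5] toolx [-0.113  0.994  0.   ] tooly [0.994 0.113 0.001]
red [270.7 207.2] 27 dial 0.13 err 5.4
red [253.5 223. ] 6 dial 1.74 err 19.4
red [277.5 226.4] 10 dial -0.35 err 19.2
```

View pics/c3.png

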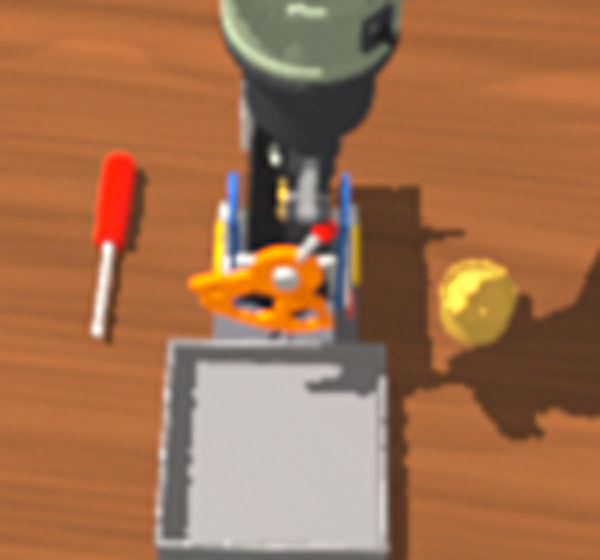

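The ball is now at crop (323,232), but the axle hub shows about 3 px lower than before, so the trough may have tipped a little. I'll fit dial and trough together.

```bash
python3 - <<'E'
from fit import *
P=[577.92,-2.79,.115]
S=imaging.read_camera('scene')
rs,_=blob(S,(120,0,0),(255,85,85),(262,200,278,214))
for hub in [np.array([190+284/4,150+275/4]),np.array([190+286/4,150+272/4])]:
    f=lambda q:np.r_[proj('scene',world(trough(ballg(q[0]),q[1]),P))[0]-rs,proj('scene',world(trough((97,0,62),q[1]),P))[0]-hub]
    s=least_squares(f,[.2,.05]);print(rs,s.x.round(3),s.fun.round(2))
for a in (0,.05,.1,.15): print(a,proj('scene',[world(trough((97,0,62),a),P),world(trough((-40,0,100),a),P),world(trough(ballg(.25),a),P),world(trough(ballg(.15),a),P)]).round(1).tolist())
a0=cv2.imread('pics/scene0.png');b=cv2.cvtColor(S,cv2.COLOR_RGB2BGR)
f=lambda x:cv2.resize(x[180:250,230:295],None,fx=6,fy=6,interpolation=cv2.INTER_CUBIC)
cv2.imwrite('pics/c4.png',np.hstack([f(a0),f(b)]))
E
```

```text
[270.85714286 207.21428571] [0.235 0.093] [ 0.12 -0.37  0.04  0.52]
[270.85714286 207.21428571] [0.229 0.086] [ 0.23 -0.72 -0.45  1.  ]
0 [[261.1, 215.5], [261.7, 169.0], [270.8, 201.5], [272.6, 202.2]]
0.05 [[261.1, 217.5], [261.7, 169.7], [270.7, 204.3], [272.6, 205.0]]
0.1 [[261.0, 219.6], [261.6, 170.6], [270.7, 207.2], [272.5, 207.8]]
0.15 [[261.0, 221.6], [261.6, 171.5], [270.6, 210.0], [272.5, 210.6]]
```

View pics/c4.png

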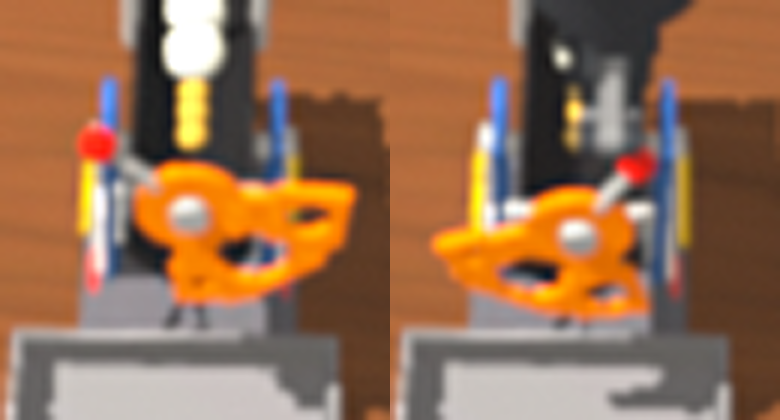

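Trough sits at about 0.09 because the fingertip rode on the ball's upper flank and pressed the nose down. I'll lift off, go in front of the tipping bar, and push it back to the parking stop before finishing the dial.

>>> servo_tool([
  [[0,-0.5,0,-2,0,0,0],[0,-1,-1,-3.5,0,0,0],[0,-1,-5,-3.5,0,0,0],[0,-1,-8,-3,0,0,0],[0,-1,-8.4,0.5,0,0,0],[0,-1,-8.4,3.5,0,0,0],[0,-1,-8.4,4,0,0,0],[0,-1,-8.4,4,0,0,0]],
])

```text
t: 5.1
ee_pos: [567.7, -4.6, 193.2]
tool_rot: [2.094, 2.342, 0.0]
contact_force: [-0.1, -0.4, 0.2]
finger_gap: 0.3
finger_force: 0.0
```

```bash
cat >> go.py <<'E'
c,q=np.cos(.115),np.sin(.115);d=p-[577.92,-2.79,0];print('disp',np.round([c*d[0]+q*d[1],-q*d[0]+c*d[1],d[2]],1))
E
python3 go.py 6.3
```

```text
t 5.1 pos [567.7  -4.6 193.2] F [-0.1 -0.4  0.2] toolx [-0.112  0.994 -0.   ] tooly [0.994 0.112 0.001]
disp [-10.4  -0.6 193.2]
```

>>> servo_tool([
  [[0,0,-0.8,0,0,0,0],[0,0,-1.2,0,0,0,0],[0,0,-1.5,0,0,0,0],[0,0,-1.8,0,0,0,0],[0,0,-2.0,0,0,0,0],[0,0,-2.2,0,0,0,0],[0,0,-2.3,0,0,0,0],[0,0,-2.4,0,0,0,0]],
])

```text
t: 6.1
ee_pos: [544.5, -7.0, 192.4]
tool_rot: [2.092, 2.341, 0.002]
contact_force: [5.7, 0.5, -4.3]
finger_gap: -0.3
finger_force: 3.3
```

```bash
python3 go.py 6.3;  python3 look.py x1
```

```text
t 6.1 pos [544.5  -7.  192.4] F [ 5.7  0.5 -4.3] toolx [-0.112  0.994 -0.   ] tooly [0.994 0.112 0.002]
disp [-33.6  -0.3 192.4]
red [270.5 204.3] 42 dial 0.21 err 2.8
red [253.5 222. ] 6 dial 1.74 err 18.6
red [277.7 226.3] 9 dial -0.35 err 19.1
```

>>> servo_tool([
  [[0,0,-0.1,0,0,0,0],[0,0,-0.2,0,0,0,0],[0,0,-0.3,0,0,0,0],[0,0,-0.4,0,0,0,0],[0,0,-0.45,0,0,0,0],[0,0,-0.5,0,0,0,0],[0,0,-0.5,0,0,0,0],[0,0,-0.5,0,0,0,0]],
])

```text
t: 7.15
ee_pos: [539.5, -7.5, 192.5]
tool_rot: [2.093, 2.341, 0.002]
contact_force: [5.4, 1.4, -0.2]
finger_gap: 0.1
finger_force: 2.3
```

```bash
python3 go.py 6.3;  python3 look.py x2
```

```text
t 7.15 pos [539.5  -7.5 192.5] F [ 5.4  1.4 -0.2] toolx [-0.112  0.994 -0.   ] tooly [0.994 0.112 0.002]
disp [-38.8  -0.3 192.5]
red [270.8 201.3] 43 dial 0.25 err 0.2
red [277.7 226.3] 9 dial -0.35 err 19.1
```

Trough is back at the stop (dial 0.25, fit error 0.2 px). Next I push the ball the rest of the way, level and at ball-centre height.

>>> servo_tool([
  [[0,0,1.5,0,0,0,0],[0,-0.8,2.5,-5,0,0,0],[0,-1.5,6,-7.5,0,0,0],[0,-1.5,11.1,-7.5,0,0,0],[0,-1.5,11.1,-7,0,0,0],[0,-1.5,11.1,-5,0,0,0],[0,-1,11.1,-3.4,0,0,0],[0,-0.5,11.1,-3.4,0,0,0]],
])

```text
t: 8.2
ee_pos: [648.6, -0.1, 225.4]
tool_rot: [-2.093, -2.341, 0.003]
contact_force: [-0.4, 0.0, 0.8]
finger_gap: 0.1
finger_force: 0.0
```

```bash
python3 go.py 6.3
```

```text
t 8.2 pos [ 6.486e+02 -1.000e-01  2.254e+02] F [-0.4  0.   0.8] toolx [-0.112  0.994  0.   ] tooly [ 0.994  0.112 -0.003]
disp [ 70.5  -5.4 225.4]
```

>>> servo_tool([
  [[0,0.6,0,0,0,0,0],[0,1.0,0,0,0,0,0],[0,1.3,0,0,0,0,0],[0,1.5,0,0,0,0,0],[0,1.7,0,0,0,0,0],[0,1.9,0,0,0,0,0],[0,2.0,0,0,0,0,0],[0,2.0,0,0,0,0,0]],
])

```text
t: 9.2
ee_pos: [647.4, 19.7, 226.3]
tool_rot: [-2.094, -2.342, 0.0]
contact_force: [-0.1, -3.0, -0.3]
finger_gap: 0.3
finger_force: 1.0
```

```bash
python3 go.py 6.3;python3 look.py x3
```

```text
t 9.2 pos [647.4  19.7 226.3] F [-0.1 -3.  -0.3] toolx [-0.112  0.994 -0.   ] tooly [ 0.994  0.112 -0.   ]
disp [ 71.6  14.4 226.3]
red [290.4 196.2] 8 dial -0.29 err 15.3
red [274.7 203.6] 24 dial 0.02 err 0.3
red [277.7 226.3] 9 dial -0.35 err 19.1
```

>>> servo_tool([
  [[0,-0.5,0,0,0,0,0],[0,-1.5,0,0,0,0,0],[0,-1.5,0,-3,0,0,0],[0,-1.5,-4,-6,0,0,0],[0,-1.5,-8,-6,0,0,0],[0,-1.5,-13,-6,0,0,0],[0,-1.5,-17,-6,0,0,0],[0,-1.5,-17,-6,0,0,0]],
])

```text
t: 10.25
ee_pos: [478.5, -15.0, 287.2]
tool_rot: [2.095, 2.341, 0.001]
contact_force: [0.4, 0.6, 0.8]
finger_gap: -0.0
finger_force: 0.0
```

```bash
python3 go.py 6.3;python3 look.py c5
```

```text
t 10.25 pos [478.5 -15.  287.2] F [0.4 0.6 0.8] toolx [-0.111  0.994  0.   ] tooly [0.994 0.111 0.   ]
disp [-100.1   -0.7  287.2]
red [274.  203.2] 32 dial 0.06 err 0.3
red [277.7 226.3] 9 dial -0.35 err 19.1
```

View pics/c5.png

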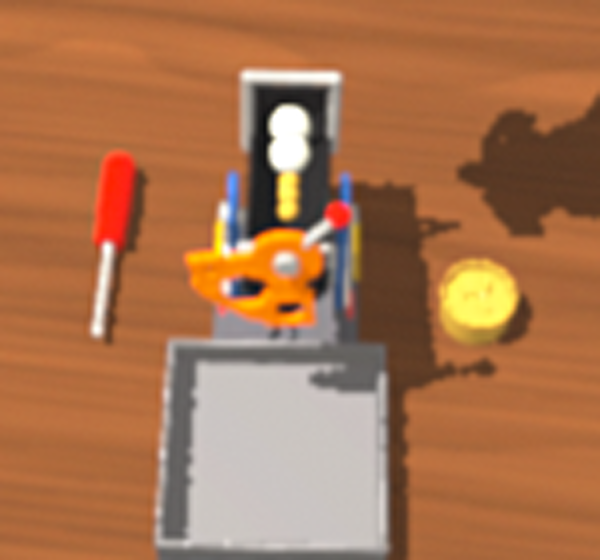

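Ball at crop (337,214) gives dial ≈ 0.055 with the trough parked and the balls in place. That is at the edge of free passing, so I'll nudge it 2 mm further.

>>> servo_tool([
  [[0,0,5,0,0,0,0],[0,0,10,0,0,0,0],[0,0,15,0,0,0,0],[0,0,17,0,0,0,0],[0,0,17,3,0,0,0],[0,0,17,6.1,0,0,0],[0,0.6,17,6.1,0,0,0],[0,1.2,17,6.1,0,0,0]],
])

```text
t: 11.3
ee_pos: [648.4, 17.2, 226.4]
tool_rot: [2.093, 2.342, 0.002]
contact_force: [-0.4, 1.2, 0.4]
finger_gap: 0.0
finger_force: 0.0
```

>>> servo_tool([
  [[0,0.3,0,0,0,0,0],[0,0.4,0,0,0,0,0],[0,0.5,0,0,0,0,0],[0,0.5,0,0,0,0,0],[0,-0.5,0,0,0,0,0],[0,-1.3,0,0,0,0,0],[0,-1.3,0,-3,0,0,0],[0,-1.3,-3,-6,0,0,0]],
])

```text
t: 12.3
ee_pos: [619.5, -0.2, 285.1]
tool_rot: [-2.094, -2.342, 0.001]
contact_force: [0.5, -0.5, -0.1]
finger_gap: -0.1
finger_force: 0.0
```

```bash
python3 go.py 6.3;python3 look.py x5
```

```text
t 12.3 pos [ 6.195e+02 -2.000e-01  2.851e+02] F [ 0.5 -0.5 -0.1] toolx [-0.111  0.994 -0.   ] tooly [ 0.994  0.111 -0.001]
disp [ 41.6  -2.2 285.1]
red [274.7 203.2] 34 dial 0.03 err 0.0
red [266.8 220.8] 6 dial -0.35 err 18.7
red [277.5 226.4] 10 dial -0.35 err 19.2
```

>>> servo_tool([
  [[0,0,-5,0,0,0,0],[0,0.2,-10,0,0,0,0],[0,0.2,-12.9,0,0,0,0],[0,0.2,-12.9,4,0,0,0],[0,0.2,-12.9,9.3,0,0,0],[0,0.2,-12.9,9.3,0,0,0],[0,0.2,-12.0,9.3,0,0,0],[0,0.2,-11.7,9.3,0,0,0]],
])

```text
t: 13.35
ee_pos: [504.3, -10.7, 193.9]
tool_rot: [2.092, 2.341, 0.003]
contact_force: [-1.0, -0.0, 0.4]
finger_gap: 0.2
finger_force: 0.0
```

```bash
python3 go.py 6.3
```

```text
t 13.35 pos [504.3 -10.7 193.9] F [-1.  -0.   0.4] toolx [-0.112  0.994 -0.   ] tooly [0.994 0.112 0.003]
disp [-74.1   0.6 193.9]
```

>>> servo_tool([
  [[0,0,0.6,0,0,0,0],[0,0,1.2,0,0,0,0],[0,0,1.8,0,0,0,0],[0,0,2.4,0,0,0,0],[0,0,3.0,0,0,0,0],[0,0,3.5,0,0,0,0],[0,0,4.0,0,0,0,0],[0,0,4.4,0,0,0,0]],
])

```text
t: 14.35
ee_pos: [546.6, -5.8, 193.0]
tool_rot: [-2.094, -2.342, 0.001]
contact_force: [-5.5, -0.2, 2.8]
finger_gap: -0.1
finger_force: 2.5
```

>>> servo_tool([
  [[0,0,0.5,0,0,0,0],[0,0,0.9,0,0,0,0],[0,0,1.3,0,0,0,0],[0,0,1.7,0,0,0,0],[0,0,2.0,0,0,0,0],[0,0,2.2,0,0,0,0],[0,0,2.4,0,0,0,0],[0,0,2.4,0,0,0,0]],
])

```text
t: 15.35
ee_pos: [570.6, -3.1, 192.3]
tool_rot: [2.094, 2.342, 0.0]
contact_force: [-1.7, -0.5, -0.7]
finger_gap: -0.0
finger_force: 0.8
```

```bash
python3 go.py 6.3; python3 look.py c6 .65
```

```text
t 15.35 pos [570.6  -3.1 192.3] F [-1.7 -0.5 -0.7] toolx [-0.112  0.994 -0.   ] tooly [0.994 0.112 0.   ]
disp [ -7.3   0.5 192.3]
red [287.  199.4] 9 dial -0.35 err 37.3
red [277.6 227.1] 7 dial -0.22 err 8.6
red [274.6 235.8] 33 dial -0.01 err 0.1
red [291.5 250.2] 8 dial -0.35 err 19.2
```

View pics/c6.png

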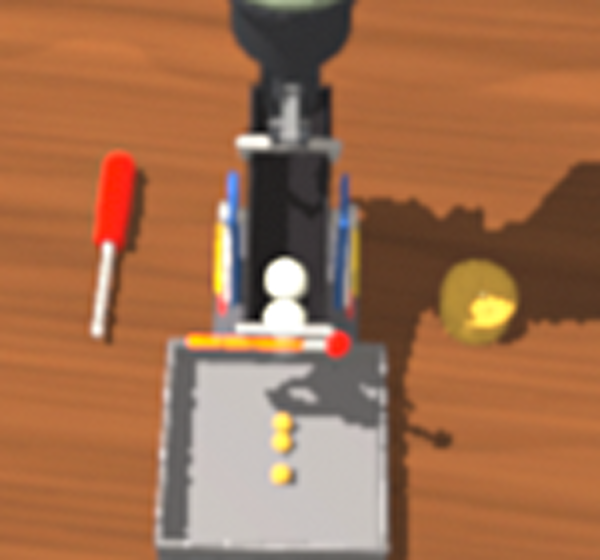

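The three brass balls lie in the tray (crop (282,420)–(282,473)) and both white ones are held behind the dial. The trough fits ≈ 0.65, so I'll push another 4 mm and then retreat.

>>> servo_tool([
  [[0,0,0.2,0,0,0,0],[0,0,0.4,0,0,0,0],[0,0,0.4,0,0,0,0],[0,0,-1,0,0,0,0],[0,0,-1.5,-2,0,0,0],[0,0,-3,-6,0,0,0],[0,0,-8,-10,0,0,0],[0,0,-12,-12,0,0,0]],
])

```text
t: 16.4
ee_pos: [450.4, -16.6, 314.0]
tool_rot: [2.092, 2.341, 0.003]
contact_force: [0.7, -0.6, 0.1]
finger_gap: -0.1
finger_force: 0.0
```

```bash
python3 go.py 6.3; python3 look.py c7 .69; python3 - <<'E'
from fit import *
P=[577.92,-2.79,.115]
S=imaging.read_camera('scene');rs,n=blob(S,(120,0,0),(255,85,85),(265,230,285,246))
s=least_squares(lambda q:proj('scene',world(trough(ballg(q[0]),q[1]),P))[0]-rs,[.0,.68]);print(rs,n,s.x)
E
```

```text
t 16.4 pos [450.4 -16.6 314. ] F [ 0.7 -0.6  0.1] toolx [-0.112  0.994 -0.   ] tooly [0.994 0.112 0.003]
disp [-128.2    0.9  314. ]
red [287. 200.] 13 dial -0.35 err 38.0
red [277.6 227.1] 7 dial -0.29 err 10.0
red [274.5 237. ] 34 dial -0.01 err 0.3
red [296.8 258. ] 10 dial -0.35 err 27.6
[274.5 237. ] 34.0 [-0.01147202  0.68273343]
```

View pics/c7.png

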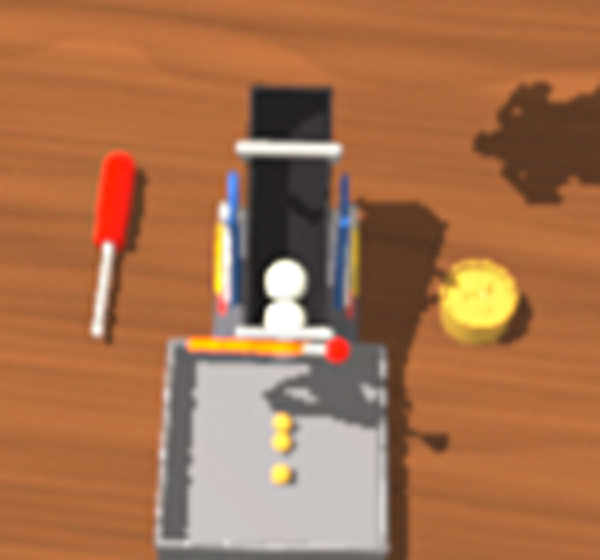

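The arm is clear. The trough reads ≈ 0.68, the dial ≈ 0, the three brass balls are in the tray and both white ones are in the trough.

```bash
python3 -c "
from station import robot
print(robot.hand_in())"
```

```text
the job is handed in; nothing more can be done
None
```

I handed the job in at about 16.5 s, verdict not reported: three brass balls in the tray, both white balls in the trough, dial at about 0, trough holding at about 0.68 rad (30 degrees is 0.698); my first dial push tipped the trough to about 0.09 rad by accident, so I pushed it back to its stop before setting the dial.

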